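Seat and hold a cup's foot in the bench press

TASK

A silver cup stands upside down in the bench press's sliding fixture, its foot glued on but still sitting a few millimetres proud. Push the fixture all the way in against its stop under the ram; then pull the press lever down until the lever lies level, which seats the foot, without forcing it well below level, and keep holding it level against its springs: finish with the lever still held, do not let it go. Leave the other things on the bench where they are.

Things in the scene. Friction and masses are not known exactly. Their poses are not given: they have to be found in the camera images.
- press: Grey cast bench press, fixed; origin on the bench under the ram's axis; its front is -x (to the robot), +y its left, z up. Base x -200 to 140, y +-75, 28 mm high; column x 85 to 140 mm; overhanging head x -42 to 140, y +-35, z 165 to 245 mm; ram above it to z 307 mm. The lever is on the right (-y).
- fixture (a joint): Slide of the aluminium fixture plate (215 x 88 mm, top 52 mm above the bench) that runs on the press's base along the press's x. 0 = home, against its rear stop, cup under the ram; the value is how far (m) it is drawn out to the front (press -x), at most 0.10. Friction 3 N; it stays where it is left.
- fixture_knob (a point): Centre of the black ball knob, 30 mm in diameter, on an upright 13 mm steel post at the fixture's front end; the centre is 96 mm above the bench, in the press's y = 0 plane, 140 mm in front of the cup's axis. With the fixture home it is at press x -140 mm.
- foot: The cup's foot: steel disc, 54 mm across, 12 mm high, on top of the upturned cup (63 mm across) in the fixture's nest. Origin: centre of its flat top face, z up. Seated, its top is 119 mm above the bench; it starts 2.5 to 4.5 mm higher on a tight spigot (8 N to push in) and stays where pushed. Moves with the fixture.
- nose: Sprung nose under the ram: rubber-faced disc 44 mm across on a spring of 6 N/mm (6 N preload, 17 mm give). Origin: centre of its lower face; 130 mm above the bench with the lever at rest. The ram goes down 28 mm per rad of lever; the nose meets the seated foot at 0.39 rad from rest; with the lever level it is pushed in 7 mm and presses the foot with about 49 N.
- lever: Press lever: straight steel bar, 13 mm round, with black ball knobs, turning about the press's y axis at the hub (its origin) in the plane press y -90 mm. At rest it points to the front and 0.65 rad (37 deg) up; its stop is 0.3 rad below level; it springs back up when let go. Pull needed at the front knob: about 2 N at rest, 4 N when the nose meets the foot, 12 N at level.
- lever_knob (a point): Centre of the black ball knob, 36 mm in diameter, at the front end of the lever, 200 mm from the hub's axis. It moves on an arc about the hub: with the lever at rest it is at press (-129, -90, 326) mm, with the lever level at press (-170, -90, 205) mm, as high as the hub.
- lever_hub (a point): Axis of the lever hub in the lever's plane, at press (30, -90, 205) mm; fixed.
- tumbler: Bystander: open steel cup without a foot, 64 mm across, 58 mm high, standing left of the press. Origin: centre of its underside.
- spare_foot: Bystander: steel foot disc like the one on the cup, 54 mm across, 12 mm high, lying left of the press. Origin: centre of its underside.
- paste_jar: Bystander: amber jar with dark lid, 54 mm across, 62 mm high, standing right of the press. Origin: centre of its underside.
- collar: Bystander: brass ring, 60 mm outside, 18 mm high, lying at the left front of the press. Origin: centre of its underside.
- hammer: Bystander: hammer 240 mm long, lying on the left of the bench. Origin: underside.
- spoon: Bystander: spoon 190 mm long, lying on the right of the bench. Origin: underside.
- brush: Bystander: brush 180 mm long, lying beside the press at the right front. Origin: underside.

How it is judged:
By the outcome, as a careful person would: the job done as asked, in the order asked, and still so for the second after the job is handed in, while the arm keeps its last pose, push and grip.
It also fails if it takes over 48 s, if anything falls off the work surface, if the arm or the gripper's body presses on something with over 40 N, if the wrist force passes 120 N, or if a joint passes its speed limit or range.

ROBOT

A 6-joint arm with a two-finger parallel gripper is mounted at the origin on the work surface. World frame = base frame: x ahead of the robot, y to its left, z up, the work surface at z = 0. Lengths are in m, angles in degrees, forces in N, time in s.
With the tool pointing down it reaches from about 0.225 to 0.875 m from the base axis. Payload 3.4 kg.
Tool frame: the origin (TCP) lies on the centre line of the jaws, within the pads' length; the fingertips stand r.finger_overhang ahead of it and the grasp point (between the pads) lies 5 mm behind it (r.finger_overhang is the distance from the TCP to the fingertips, in m); z points along the fingers, y is the direction in which the jaws open and shut (so a half turn about z gives the same grasp; the last joint's range is limited). The gripper opens to 85 mm and grips with 20 to 120 N. Pads are 22 mm wide; open, the fingers measure 114 mm over their backs; the gripper's body (76 mm by 85 mm) begins 54 mm behind the grasp point. The pads swing forward as they close: fully open they stand 13 mm farther back than shut.
Start: joints at [68.87, 15.808, 86.224, -0, 77.962, -6.933], TCP at [0.141, 0.557, 0.245] pointing down, gripper open.
Joint ranges: [-165.64, 165.64], [-43.16, 119.46], [12.63, 154.43], [-67.54, 247.53], [6.08, 155.33], [-154.97, 154.97]. Speed limits (degrees/s): [147.25, 147.25, 180, 180, 180, 180].

INTERFACE

Orientations are given as a 3x3 rotation matrix whose columns are the frame's x, y, z axes.
In Python, from bench import status, capture, camera_info, r, silhouettes gives the robot as it stands.
- The arm moves only by the tool carry_out, never from a script. Its argument "moves" is a list of rows, each a list of 3 entries, a list of its own where there are three numbers: the shift along the world's x, y, z in m, then the turn about the world's z in rad, then the finger opening in m, from 0 to 0.0854. A call has exactly 8 rows; each row is the pose to reach, as a shift and turn from the pose commanded when the call began; what a row does not reach only later rows make up. A row lasts 1/8 s, in which the tool goes at most 62.5 mm and 10.7 degrees, less where a joint would pass 70% of its speed; a pose out of reach is approached as far as the arm can. A call with a gripper value outside its range is refused whole. The fingers move at their own pace and stop on an object; the grip force is fixed at half the most. Time passes only in rows, so rows that repeat a pose let the fingers close, or fill a call up. It gives the time, the measured TCP pose, the force and the opening at its end, in the units of the state.
- status.sense(): the state, without advancing time (a new reading comes with each control period).
- capture(name): name is "scene" or "top" or "wrist"; returns the picture (384x512x3 uint8, blue, green, red); there is no depth.
- camera_info(name): a dict with "K" (3x3 intrinsics, pixels), "R" (3x3) and "t" (3): a world point X has camera coordinates R X + t. Camera axes: x right, y down, z forward; pixel columns grow to the right and rows downward; lengths in m; the calibration is good to about 2 mm. A picture is of the moment at which its call begins: read the wrist's pose just before it. camera_info takes no time and is no camera call; for the wrist camera it gives the pose at the moment of the call.
- r.job_done(): hands the job in, once; it reports no verdict.
Trained networks look in the newest picture that a camera, given by its name, has taken for a name from the list of things; names that differ only in an ending like _2 or _b are one class to them, and where a whole thing is asked for, a point or a joint stands for the part that bears it (a point fixed in the world has none). Each returns a list of dicts, best first, with "conf" (0 to 1); they miss things now and then, are a little off and sometimes report something else, mostly with a low value. They report only what shows in the picture. A call takes as long as a camera call.
- silhouettes(camera, query): "mask" (384x512 bool, what is visible of it) and "rect" ([left, top, right, bottom] in pixels, round what is visible of it).
The state is a dict: "time_s": time; "joint_pos": joint angles; "joint_velocities": joint speeds; "tau": joint torques, N m; "eef_pos": TCP position; "ee_rot": TCP orientation; "contact_force": force on the tool from outside, world axes, zero at the start; "ft_torque": the same for the moment, N m; "finger_gap": finger opening in m.
Only numpy, scipy, OpenCV 4.12 (cv2) and the standard library are available. Lean on these libraries where they do the work, as an engineer would, in place of code of your own. Each camera call takes 0.05 s, during which the arm holds its last target. There are 200 camera calls.

## Working session

There is one attempt and no reset: what is moved stays moved. The work goes in short steps, Python scripts to look and compute and a tool call to move; the robot and the scene stay as the last step left them, time stands still between calls to the robot, and variables do not carry over. Pictures are saved under pics/ and viewed, about 8 in all and at most 12, crops included, and the job is handed in when it is done.

Besides the shell and the picture viewer there is one more tool, called after "Emit:" as name([rows], argument=value, ...), one row to a line, values as JSON. carry_out: Moves the arm, as the interface text tells. Its arguments: {"type":"object","properties":{"moves":{"type":"array"}},"required":["moves"]}

```bash
mkdir -p pics; ls; python3 - <<'E'
from bench import *
import cv2,numpy as np
print(status.sense()['eef_pos'],np.round(status.sense()['ee_rot'],3),r.finger_overhang)
a=capture("scene");b=capture("top")
cv2.imwrite('pics/s.png',a);cv2.imwrite('pics/t.png',b)
for c in("scene","top"):
    i=camera_info(c);print(c,np.round(i['K'],1).tolist(),np.round(i['R'],4).tolist(),np.round(i['t'],4).tolist())
    for q in("press","fixture_knob","lever_knob","lever","foot","fixture"):
        for d in silhouettes(c,q)[:2]:
            ys,xs=np.nonzero(d['mask']);print(c,q,round(d['conf'],2),d['rect'],xs.mean().round(1),ys.mean().round(1),len(xs))
E
```

```text
pics
[0.14084915 0.55695012 0.24443605] [[-0.969  0.245 -0.001]
 [ 0.245  0.969 -0.002]
 [ 0.    -0.002 -1.   ]] 0.014
scene [[378.1, 0.0, 262.9], [0.0, 378.1, 188.7], [0.0, 0.0, 1.0]] [[0.8394, 0.5433, 0.0137], [0.4605, -0.6975, -0.549], [-0.2887, 0.4672, -0.8357]] [-0.5395, -0.1865, 1.3459]
scene press 0.97 [204.1, 164.4, 327.1, 297.6] 270.0 231.5 7581
scene fixture_knob 0.84 [220.7, 183.5, 270.4, 249.5] 243.0 207.6 869
scene lever_knob 0.6 [204.9, 161.9, 272.9, 263.4] 237.4 212.6 839
scene lever_knob 0.36 [202.3, 162.3, 327.2, 295.8] 269.4 231.4 7756
scene lever 0.9 [204.8, 163.3, 270.9, 264.7] 236.4 211.1 805
scene foot 0.49 [253.2, 215.1, 259.2, 224.7] 256.0 219.2 44
top [[453.2, 0.0, 255.7], [0.0, 453.2, 189.5], [0.0, 0.0, 1.0]] [[-0.0269, -0.9996, 0.0038], [-0.9757, 0.0254, -0.2176], [0.2174, -0.0096, -0.976]] [0.0074, 0.659, 1.5568]
top press 0.61 [231.3, 121.9, 301.4, 238.6] 265.7 183.4 4562
top fixture_knob 0.64 [235.8, 180.7, 273.2, 232.0] 257.1 207.9 1263
top fixture_knob 0.59 [279.1, 150.5, 300.1, 209.9] 290.0 182.0 410
top lever_knob 0.88 [281.8, 157.4, 297.5, 210.1] 290.1 183.1 320
top lever 0.77 [281.6, 152.4, 300.9, 212.2] 290.1 182.8 279
top foot 0.54 [256.4, 182.1, 270.4, 193.0] 261.8 186.6 170
top fixture 0.88 [239.0, 178.9, 277.2, 236.8] 257.2 207.0 1372
top fixture 0.34 [227.5, 139.9, 241.6, 162.8] 234.8 153.0 263
```

```bash
python3 - <<'E'
import cv2,numpy as np
a=cv2.imread('pics/s.png')[150:310,180:345];b=cv2.imread('pics/t.png')[105:255,195:340]
cv2.imwrite('pics/s1.png',cv2.resize(a,None,fx=3.6,fy=3.6,interpolation=2));cv2.imwrite('pics/t1.png',cv2.resize(b,None,fx=4,fy=4,interpolation=2))
E
```

```text
(no output)
```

View pics/s1.png

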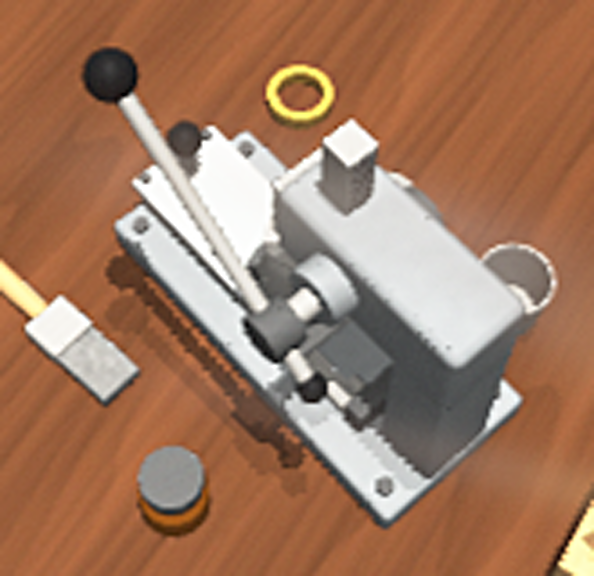

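View pics/t1.png

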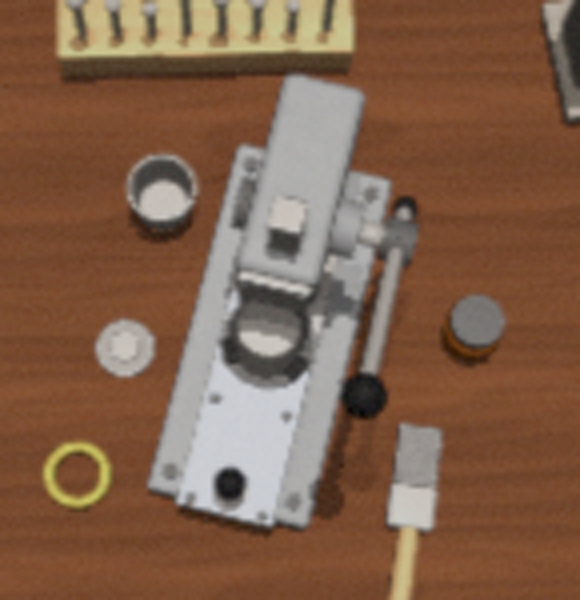

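View pics/s.png

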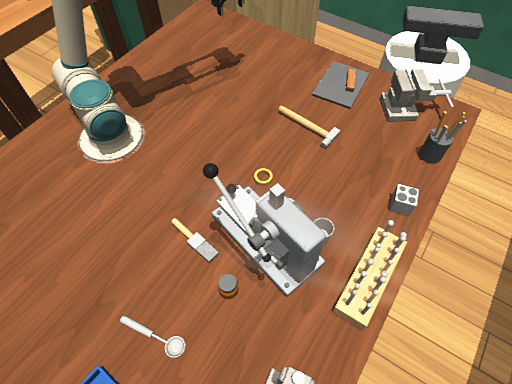

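```bash
cat > h.py <<'E'
import numpy as np
from bench import *
from scipy.optimize import least_squares
def proj(c,X,i=None):
    i=i or camera_info(c); p=i['K']@(i['R']@np.asarray(X,float)+i['t']); return p[:2]/p[2]
def P(q,p):
    c,s=np.cos(q[2]),np.sin(q[2]); return np.array([q[0]+c*p[0]-s*p[1],q[1]+s*p[0]+c*p[1],p[2]])
E
python3 - <<'E'
from h import *
T=lambda u,v:(195+u/4,105+v/4); S=lambda u,v:(180+u/3.6,150+v/3.6)
L=(-.129,-.09,.326)
ob=[('top',L,T(363,396),1),('scene',L,S(110,74),1),('top','k',T(230,484),1),('scene','k',S(184,138),1),
('top',(-.2,.075,.028),T(150,490),.5),('top',(-.2,-.075,.028),T(305,527),.5),('top',(.14,.075,.028),T(240,147),.5),('top',(.14,-.075,.028),T(390,182),.5),
('scene',(-.2,-.075,.028),S(116,225),.5),('scene',(.14,-.075,.028),S(388,522),.5),('scene',(.14,.075,.028),S(522,400),.5)]
I={c:camera_info(c) for c in('top','scene')}
def f(q): return np.concatenate([w*(proj(c,P(q,(-.14-q[3],0,.096) if p=='k' else p),I[c])-m) for c,p,m,w in ob])
s=least_squares(f,[.6,0,-.2,.06]);print(s.x,np.round(f(s.x),1).tolist())
q=s.x
for n,p in dict(knob=(-.14-q[3],0,.096),home=(-.14,0,.096),lrest=L,llev=(-.17,-.09,.205),hub=(.03,-.09,.205)).items():print(n,P(q,p).round(4))
# independent triangulation
for a,b,n in((0,1,'lev'),(2,3,'kn')):
    t=least_squares(lambda X:np.concatenate([proj(ob[a][0],X,I['top'])-ob[a][2],proj('scene',X,I['scene'])-ob[b][2]]),[.6,0,.2]);print(n,t.x.round(4),t.fun.round(1))
E
```

```text
[ 0.70513738 -0.04530353 -0.27554075  0.04727873] [0.1, -0.4, -0.2, 0.0, -0.2, -0.3, -0.3, -0.1, -0.5, -0.4, 0.2, 0.0, -0.2, -0.8, 0.3, -0.5, -1.0, -0.6, -0.5, -0.1, 0.2, -0.4]
knob [0.5249 0.0056 0.096 ]
home [ 0.5704 -0.0072  0.096 ]
lrest [ 0.5565 -0.0968  0.326 ]
llev [ 0.5171 -0.0857  0.205 ]
hub [ 0.7095 -0.1401  0.205 ]
lev [ 0.556  -0.0961  0.3247] [-0.2 -0.1 -0.1  0. ]
kn [0.5247 0.0057 0.0948] [-0.3 -0.2 -0.3  0.1]
```

Emit:
carry_out([
  [[0.03, -0.045, 0], 0, 0.085],
  [[0.06, -0.09, 0], 0, 0.085],
  [[0.095, -0.135, 0], -0.01, 0.085],
  [[0.125, -0.18, 0], -0.02, 0.085],
  [[0.16, -0.23, 0], -0.027, 0.085],
  [[0.19, -0.275, 0], -0.027, 0.085],
  [[0.225, -0.32, 0], -0.027, 0.085],
  [[0.255, -0.365, 0], -0.027, 0.085],
])

```text
time_s: 1.7
eef_pos: [0.3972, 0.1909, 0.2457]
ee_rot: [[-0.962, 0.272, 0.001], [0.272, 0.962, 0.001], [-0.001, 0.001, -1.0]]
contact_force: [0.5, -0.2, -1.0]
finger_gap: 0.0848
```

Emit:
carry_out([
  [[0.03, -0.045, 0], 0, 0.085],
  [[0.06, -0.09, 0], 0, 0.085],
  [[0.09, -0.135, 0], 0, 0.085],
  [[0.115, -0.165, -0.02], 0, 0.085],
  [[0.128, -0.185, -0.045], 0, 0.085],
  [[0.128, -0.185, -0.06], 0, 0.085],
  [[0.128, -0.185, -0.06], 0, 0.085],
  [[0.128, -0.185, -0.06], 0, 0.085],
])

```text
time_s: 2.7
eef_pos: [0.524, 0.0084, 0.1862]
ee_rot: [[-0.963, 0.27, 0.001], [0.27, 0.963, 0.0], [-0.001, 0.001, -1.0]]
contact_force: [-1.2, -0.7, 0.5]
finger_gap: 0.0849
```

```bash
python3 - <<'E'
from h import *; import cv2
s=status.sense();print(s['eef_pos'],s['contact_force'])
i=camera_info('wrist');a=capture('wrist')
for d in silhouettes('wrist','fixture_knob')[:2]:print(d['conf'],d['rect'])
p=proj('wrist',[.5249,.0056,.096],i);print(p)
cv2.circle(a,tuple(int(v) for v in p),3,(0,0,255),1);cv2.imwrite('pics/w1.png',a)
E
```

```text
[0.52398173 0.00835329 0.1861715 ] [-1.21180265 -0.6626016   0.46367264]
0.97 [200.4, 163.4, 295.0, 332.7]
[247.35105632 200.4261943 ]
```

View pics/w1.png

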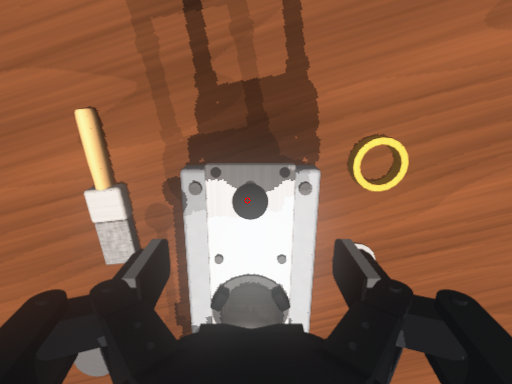

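Emit:
carry_out([
  [[0, 0, -0.03], 0, 0.085],
  [[0, 0, -0.06], 0, 0.085],
  [[0, 0, -0.085], 0, 0.085],
  [[0, 0, -0.094], 0, 0.085],
  [[0, 0, -0.094], 0, 0.06],
  [[0, 0, -0.094], 0, 0.02],
  [[0, 0, -0.094], 0, 0.02],
  [[0, 0, -0.094], 0, 0.02],
])

```text
time_s: 3.8
eef_pos: [0.5247, 0.0071, 0.0926]
ee_rot: [[-0.963, 0.271, 0.002], [0.271, 0.963, -0.001], [-0.002, -0.0, -1.0]]
contact_force: [-0.7, -0.6, 5.3]
finger_gap: 0.0272
```

Emit:
carry_out([
  [[0.005, -0.0015, 0], 0, 0.02],
  [[0.01, -0.003, 0], 0, 0.02],
  [[0.017, -0.005, 0], 0, 0.02],
  [[0.024, -0.007, 0], 0, 0.02],
  [[0.031, -0.009, 0], 0, 0.02],
  [[0.036, -0.0102, 0], 0, 0.02],
  [[0.0395, -0.0112, 0], 0, 0.02],
  [[0.0395, -0.0112, 0], 0, 0.02],
])

```text
time_s: 4.8
eef_pos: [0.5639, -0.0039, 0.0926]
ee_rot: [[-0.963, 0.271, 0.001], [0.271, 0.963, -0.0], [-0.001, 0.0, -1.0]]
contact_force: [-1.2, 1.4, 5.4]
finger_gap: 0.0273
```

Another 8 mm, slowly, watching for the stop.

Emit:
carry_out([
  [[0.001, -0.0003, 0], 0, 0.02],
  [[0.002, -0.0006, 0], 0, 0.02],
  [[0.003, -0.0009, 0], 0, 0.02],
  [[0.004, -0.0011, 0], 0, 0.02],
  [[0.005, -0.0014, 0], 0, 0.02],
  [[0.006, -0.0017, 0], 0, 0.02],
  [[0.007, -0.002, 0], 0, 0.02],
  [[0.008, -0.0023, 0], 0, 0.02],
])

```text
time_s: 5.8
eef_pos: [0.5701, -0.0056, 0.0926]
ee_rot: [[-0.962, 0.271, -0.002], [0.271, 0.962, 0.001], [0.002, 0.0, -1.0]]
contact_force: [-5.2, 1.6, 9.2]
finger_gap: 0.0272
```

Emit:
carry_out([
  [[0.001, -0.0003, 0], 0, 0.02],
  [[0.002, -0.0006, 0], 0, 0.02],
  [[0.003, -0.0009, 0], 0, 0.02],
  [[0.004, -0.0011, 0], 0, 0.02],
  [[0.005, -0.0014, 0], 0, 0.02],
  [[0.005, -0.0014, 0], 0, 0.02],
  [[0.005, -0.0014, 0], 0, 0.02],
  [[0.005, -0.0014, 0], 0, 0.02],
])

```text
time_s: 6.8
eef_pos: [0.5702, -0.0057, 0.0926]
ee_rot: [[-0.962, 0.271, -0.012], [0.271, 0.962, 0.003], [0.013, -0.0, -1.0]]
contact_force: [-14.0, 4.0, 16.8]
finger_gap: 0.0276
```

Emit:
carry_out([
  [[0.005, -0.0014, 0], 0, 0.085],
  [[0.002, -0.0005, 0], 0, 0.085],
  [[0.0, 0, 0], 0, 0.085],
  [[0, 0, 0.03], 0, 0.085],
  [[0, 0, 0.07], 0, 0.085],
  [[-0.02, 0.02, 0.12], 0, 0.085],
  [[-0.03, 0.04, 0.17], 0, 0.085],
  [[-0.03, 0.04, 0.22], 0, 0.085],
])

```text
time_s: 7.8
eef_pos: [0.5454, 0.0338, 0.313]
ee_rot: [[-0.963, 0.27, -0.0], [0.27, 0.963, 0.001], [0.0, 0.001, -1.0]]
contact_force: [0.4, -1.2, 0.3]
finger_gap: 0.0852
```

Emit:
carry_out([
  [[0, 0, 0.05], 0, 0.085],
  [[0, 0, 0.1], 0, 0.085],
  [[0, -0.03, 0.11], 0, 0.085],
  [[0, -0.06, 0.11], 0, 0.085],
  [[0.0, -0.08, 0.11], 0, 0.085],
  [[0.0, -0.09, 0.11], 0, 0.085],
  [[0.0, -0.09, 0.11], 0, 0.085],
  [[0.0, -0.09, 0.11], 0, 0.085],
])

```text
time_s: 8.8
eef_pos: [0.5465, -0.0568, 0.4212]
ee_rot: [[-0.963, 0.271, -0.0], [0.271, 0.963, 0.001], [0.001, 0.001, -1.0]]
contact_force: [0.4, -0.2, -0.2]
finger_gap: 0.085
```

```bash
python3 - <<'E'
from h import *; import cv2
s=status.sense();print(s['time_s'],s['eef_pos'],s['contact_force'])
i=camera_info('wrist');a=capture('wrist')
for d in silhouettes('wrist','lever_knob')[:2]:print(d['conf'],d['rect'])
q=[.70514,-.0453,-.27554]
for X in ([.5565,-.0968,.326],P(q,(-.14,0,.096))):
  p=proj('wrist',X,i);print(p)
  cv2.circle(a,tuple(int(v) for v in p),3,(0,0,255),1)
b=capture('top')[105:255,195:340]; b=cv2.resize(b,None,fx=2.56,fy=2.56)
cv2.imwrite('pics/w2.png',np.hstack([a[:,:400],b]))
E
```

```text
8.8 [ 0.54652958 -0.05676188  0.42116014] [ 0.38559299 -0.18483068 -0.16195982]
0.85 [189.3, 200.2, 237.3, 307.6]
[208.63366556 219.48874277]
[283.38880299 160.03188605]
```

View pics/w2.png

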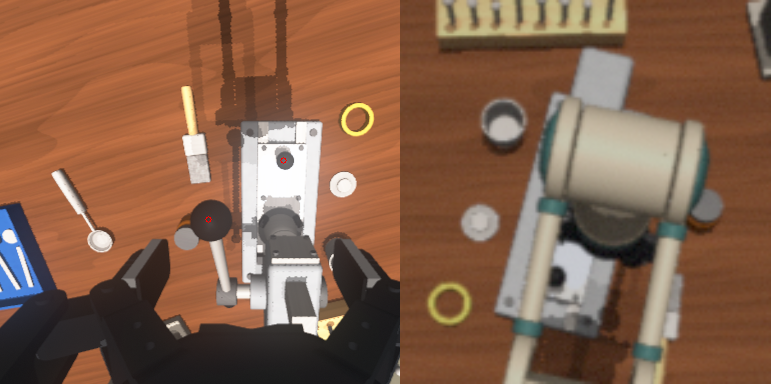

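Emit:
carry_out([
  [[0.008, -0.028, 0], 0, 0.085],
  [[0.0105, -0.038, 0], 0, 0.085],
  [[0.0105, -0.038, -0.03], 0, 0.085],
  [[0.0105, -0.038, -0.065], 0, 0.085],
  [[0.0105, -0.038, -0.09], 0, 0.085],
  [[0.0105, -0.038, -0.1], 0, 0.085],
  [[0.0105, -0.038, -0.1], 0, 0.06],
  [[0.0105, -0.038, -0.1], 0, 0.025],
])

```text
time_s: 9.95
eef_pos: [0.5577, -0.0955, 0.3226]
ee_rot: [[-0.963, 0.271, 0.002], [0.271, 0.963, -0.0], [-0.002, 0.0, -1.0]]
contact_force: [0.4, -0.0, 0.7]
finger_gap: 0.0511
```

Emit:
carry_out([
  [[0, 0, 0], 0, 0.025],
  [[0, 0, 0], 0, 0.025],
  [[0, 0, 0], 0, 0.025],
  [[0, 0, 0], 0, 0.025],
  [[0, 0, 0], 0, 0.025],
  [[0, 0, 0], 0, 0.025],
  [[0, 0, 0], 0, 0.025],
  [[0, 0, 0], 0, 0.025],
])

```text
time_s: 10.95
eef_pos: [0.5566, -0.0953, 0.3215]
ee_rot: [[-0.962, 0.271, -0.001], [0.271, 0.962, 0.0], [0.001, 0.0, -1.0]]
contact_force: [-2.6, 0.2, 4.8]
finger_gap: 0.0333
```

```bash
python3 - <<'E'
import numpy as np
for t in (.55,.45,.35,.25,.2,.15,.1,.05,0,-.02):
    dx=-.2*(np.cos(t)-np.cos(.65));print(t,np.round([dx*.9623,-dx*.2721,.2*(np.sin(t)-np.sin(.65))],4))
E
```

```text
0.55 [-0.0109  0.0031 -0.0165]
0.45 [-0.0201  0.0057 -0.034 ]
0.35 [-0.0276  0.0078 -0.0525]
0.25 [-0.0333  0.0094 -0.0716]
0.2 [-0.0354  0.01   -0.0813]
0.15 [-0.0371  0.0105 -0.0911]
0.1 [-0.0383  0.0108 -0.1011]
0.05 [-0.039  0.011 -0.111]
0 [-0.0392  0.0111 -0.121 ]
-0.02 [-0.0392  0.0111 -0.125 ]
```

Emit:
carry_out([
  [[-0.005, 0.0015, -0.008], 0, 0.025],
  [[-0.011, 0.003, -0.0165], 0, 0.025],
  [[-0.016, 0.0045, -0.025], 0, 0.025],
  [[-0.02, 0.0057, -0.034], 0, 0.025],
  [[-0.024, 0.0068, -0.043], 0, 0.025],
  [[-0.0276, 0.0078, -0.0525], 0, 0.025],
  [[-0.0307, 0.0087, -0.062], 0, 0.025],
  [[-0.0333, 0.0094, -0.0716], 0, 0.025],
])

```text
time_s: 11.95
eef_pos: [0.5234, -0.086, 0.2502]
ee_rot: [[-0.962, 0.271, 0.0], [0.271, 0.962, -0.0], [-0.0, -0.0, -1.0]]
contact_force: [-2.3, 0.7, 7.8]
finger_gap: 0.0335
```

Emit:
carry_out([
  [[-0.001, 0.0003, -0.005], 0, 0.025],
  [[-0.002, 0.0006, -0.01], 0, 0.025],
  [[-0.003, 0.0009, -0.015], 0, 0.025],
  [[-0.0038, 0.0011, -0.0195], 0, 0.025],
  [[-0.0045, 0.0013, -0.025], 0, 0.025],
  [[-0.005, 0.0014, -0.0295], 0, 0.025],
  [[-0.0055, 0.0015, -0.036], 0, 0.025],
  [[-0.0055, 0.0015, -0.036], 0, 0.025],
])

```text
time_s: 12.95
eef_pos: [0.5181, -0.0845, 0.2147]
ee_rot: [[-0.962, 0.271, 0.001], [0.271, 0.962, -0.0], [-0.001, -0.0, -1.0]]
contact_force: [-3.8, 0.5, 11.8]
finger_gap: 0.0334
```

```bash
python3 - <<'E'
from h import *; import cv2
s=status.sense();print(s['time_s'],s['eef_pos'],s['contact_force'],s['finger_gap'])
q=[.70514,-.0453,-.27554];t=np.arange(-.1,.65,.01)
for c in('scene','wrist'):
  i=camera_info(c);a=capture(c)
  for d in silhouettes(c,'lever')[:2]:print(c,d['conf'],d['rect'])
  for X in (P(q,(-.17,-.09,.205)),P(q,(.03,-.09,.205))):
    p=proj(c,X,i);print(p);cv2.circle(a,tuple(int(v) for v in p),2,(0,0,255),1)
  cv2.imwrite('pics/l_%s.png'%c,cv2.resize(a[130:300,150:350],None,fx=3.5,fy=3.5) if c=='scene' else a)
E
```

```text
12.95 [ 0.51810182 -0.08450956  0.21473234] [-3.77535156  0.50243215 11.79042502] 0.03336433980953159
scene 0.94 [200.9, 178.5, 271.7, 262.4]
scene 0.64 [201.2, 178.9, 326.9, 297.0]
[205.59379582 188.26483697]
[255.6529126  241.15111574]
wrist 0.9 [214.8, 223.7, 283.8, 326.7]
wrist 0.67 [216.6, 144.1, 397.0, 383.4]
[247.56763628 242.54881327]
[248.1902195  483.28098954]
```

View pics/l_scene.png

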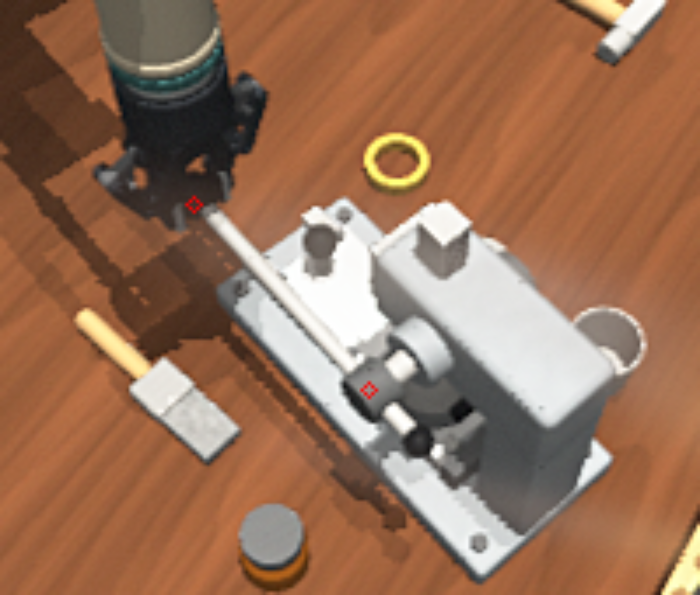

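View pics/l_wrist.png

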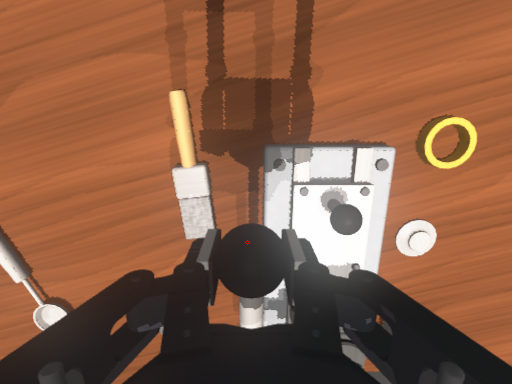

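Emit:
carry_out([
  [[-0.0002, 0, -0.003], 0, 0.025],
  [[-0.0004, 0.0001, -0.006], 0, 0.025],
  [[-0.0006, 0.0002, -0.009], 0, 0.025],
  [[-0.0007, 0.0002, -0.012], 0, 0.025],
  [[-0.0007, 0.0002, -0.0145], 0, 0.025],
  [[-0.0007, 0.0002, -0.0145], 0, 0.025],
  [[-0.0007, 0.0002, -0.0145], 0, 0.025],
  [[-0.0007, 0.0002, -0.0145], 0, 0.025],
])

```text
time_s: 14.15
eef_pos: [0.5178, -0.0845, 0.201]
ee_rot: [[-0.962, 0.271, 0.002], [0.271, 0.962, -0.001], [-0.002, -0.0, -1.0]]
contact_force: [-4.1, 1.8, 13.8]
finger_gap: 0.0335
```

```bash
python3 - <<'E'
from h import *; import cv2
s=status.sense();print(s['time_s'],s['eef_pos'],s['contact_force'],s['finger_gap'])
q=[.70514,-.0453,-.27554]
c='scene';i=camera_info(c);a=capture(c)
d=silhouettes(c,'lever')[0];print(d['conf'],d['rect'])
b=cv2.resize(a[130:300,150:350],None,fx=3.5,fy=3.5,interpolation=2)
# rod centre across its section at several radii, for rays of equal radius: find angle
g=a.astype(float).sum(2)
def pt(th,rr):return proj(c,P(q,(.03-rr*np.cos(th),-.09,.205+rr*np.sin(th))),i)
ths=np.arange(-.25,.35,.01)
for rr in(.06,.08,.1,.12,.14,.16):
    p=np.array([pt(t,rr) for t in ths],np.float32)
    v=cv2.remap(d['mask'].astype(np.float32),p[None,:,0],p[None,:,1],1)[0]
    w=cv2.remap(g.astype(np.float32),p[None,:,0],p[None,:,1],1)[0]
    print(rr,'mask th',round(float((v*ths).sum()/max(v.sum(),1e-6)),3),'width',round(v.sum()*.01*rr*1000,1),(w[::4]/3).astype(int))
for rr in(.05,.1,.15,.2):
    p=(pt(0,rr)-[150,130])*3.5;cv2.circle(b,tuple(int(x) for x in p),2,(0,0,255),1)
cv2.imwrite('pics/l2.png',b)
E
```

```text
14.15 [ 0.51779207 -0.08445222  0.20103828] [-4.08799254  1.76555199 13.80331188] 0.03354510687406647
0.75 [205.8, 184.8, 275.8, 261.6]
0.06 mask th 0.042 width 35.6 [163 181 203 226 233 241 243 247 247 246 244 240 235 233 233]
0.08 mask th -0.027 width 35.9 [157 149 170 206 222 235 243 245 246 243 238 232 227 228 231]
0.1 mask th -0.0 width 40.4 [176 155 151 178 213 229 241 245 245 240 227 191 160 138 139]
0.12 mask th 0.032 width 51.8 [211 212 165 164 191 224 238 243 241 233 220 175 153 156 182]
0.14 mask th -0.033 width 55.4 [202 119 113 144 183 223 237 243 241 222 175 131 113 114 118]
0.16 mask th -0.001 width 42.7 [115  78  83 111 170 215 237 242 240 206 143 118 115 111 102]
```

View pics/l2.png

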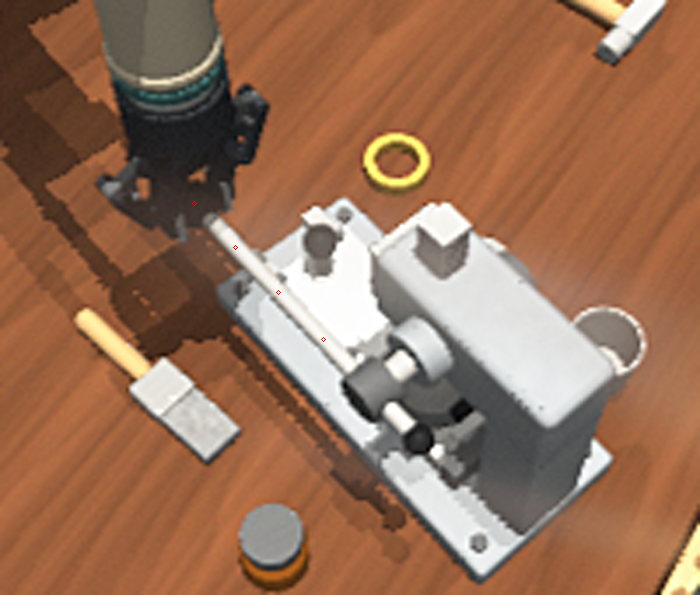

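```bash
python3 - <<'E'
from h import *; import cv2
q=[.70514,-.0453,-.27554];c='scene';i=camera_info(c)
def pt(th,rr):return proj(c,P(q,(.03-rr*np.cos(th),-.09,.205+rr*np.sin(th))),i)
def est(a,t0,name):
    g=cv2.cvtColor(a,cv2.COLOR_BGR2HSV).astype(np.float32);o=[]
    ths=t0+np.arange(-.3,.3,.004)
    for rr in np.arange(.11,.171,.01):
        p=np.array([pt(t,rr) for t in ths],np.float32)
        sat=cv2.remap(g[...,1],p[None,:,0],p[None,:,1],1)[0];val=cv2.remap(g[...,2],p[None,:,0],p[None,:,1],1)[0]
        m=(val>175)&(sat<60); k=np.argmin(abs(ths-t0));j=k
        while k<len(m)-1 and m[k]:k+=1
        while j>0 and m[j]:j-=1
        o.append([(ths[j]+ths[k])/2,(ths[k]-ths[j])*rr*1000])
    print(name,np.round(o,3).tolist())
est(cv2.imread('pics/s.png'),.65,'rest')
est(capture(c),.02,'now')
# knob in wrist
i2=camera_info('wrist');s=status.sense();a=capture('wrist');cv2.imwrite('pics/w3.png',a)
g=cv2.cvtColor(a,cv2.COLOR_BGR2GRAY)
e=s['eef_pos']
for dz in(0,.0045,.009):print(dz,proj('wrist',[e[0],e[1],e[2]+dz],i2))
X=i2['R']@(e+[0,0,.0045])+i2['t'];print('depth',X, 'r px',i2['K'][0,0]*.018/X[2])
h=cv2.HoughCircles(cv2.GaussianBlur(g,(3,3),1)[200:320,190:310],cv2.HOUGH_GRADIENT,1,50,param1=60,param2=12,minRadius=28,maxRadius=45);print(h)
E
```

```text
rest [[0.72, 49.72], [0.648, 71.52], [0.576, 58.76], [0.67, 34.72], [0.672, 35.4], [0.664, 35.2], [0.666, 35.36]]
now [[0.092, 49.28], [0.038, 38.88], [0.044, 40.56], [0.028, 38.08], [0.032, 39.6], [0.02, 37.12], [0.012, 32.64]]
0 [250.04901753 252.76230404]
0.0045 [250.02781315 257.23544323]
0.009 [250.00525735 261.99367132]
depth [-0.00044988  0.03271861  0.13957887] r px 36.051442130109315
[[[61.5 60.5 37.7]]]
```

Emit:
carry_out([
  [[0, 0, -0.001], 0, 0.025],
  [[0, 0, -0.002], 0, 0.025],
  [[0, 0, -0.002], 0, 0.025],
  [[0, 0, -0.002], 0, 0.025],
  [[0, 0, -0.002], 0, 0.025],
  [[0, 0, -0.002], 0, 0.025],
  [[0, 0, -0.002], 0, 0.025],
  [[0, 0, -0.002], 0, 0.025],
])

```text
time_s: 15.35
eef_pos: [0.518, -0.0845, 0.1991]
ee_rot: [[-0.962, 0.272, 0.002], [0.272, 0.962, -0.001], [-0.002, -0.0, -1.0]]
contact_force: [-3.9, 1.6, 12.7]
finger_gap: 0.0332
```

```bash
python3 - <<'E'
from h import *
import cv2
a=capture('scene');b=capture('wrist')
i=camera_info('wrist');q=[.70514,-.0453,-.27554]
p=proj('wrist',P(q,(-.14,0,.096)),i);print('fixture knob home px',p)
cv2.circle(b,tuple(int(x) for x in p),3,(0,0,255),1);cv2.imwrite('pics/f.png',b)
s=status.sense();print(s['time_s'],s['eef_pos'],s['contact_force'],s['finger_gap'])
E
```

```text
fixture knob home px [348.97908829 225.22639134]
15.45 [ 0.51795466 -0.08445488  0.19905153] [-3.48504865  1.10984369 13.64729008] 0.03363424639232795
```

View pics/f.png

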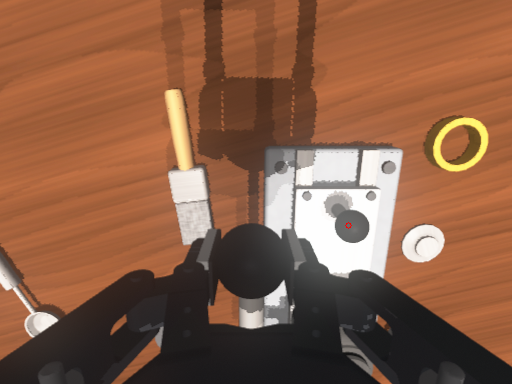

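The fixture knob appears at about (351, 225), against (349, 225) predicted for home. The lever knob is still held between the pads at about (251, 260).

```bash
python3 -c "
from bench import *
r.job_done()"
```

```text
the job is handed in; nothing more can be done
```

I pushed the fixture in against its stop, then pulled the press lever down to level. I handed the job in at about 15.5 s with the gripper still holding the lever knob.

- **Fixture:** It stopped moving under a 14 N push, at the calculated home position. The last wrist picture shows its knob within about 2 pixels of where home should be.
- **Lever:** My estimates of its angle differ slightly.
  - The tool's travel from rest put it about 0.01 rad below level.
  - The last scene-camera estimate, with the final 2 mm of travel added, put it at about level.
  - The ball's position in the wrist picture suggested up to about 0.01 rad above level.
- **Holding force:** The last reading was about 13.6 N upward. I expected 12 N, and the sensor had been reading a few newtons high.
- **Foot:** I did not see it seat. I infer it did, because the nose presses with about 49 N at level and the foot needs only 8 N.
- **Other things on the bench:** The arm did not go near them. The brush, collar, spare foot and spoon look unmoved in the last wrist picture, but I did not compare every item before and after.

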